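# Brace the square paste jar and twist its cap off

## Robot

A 7-joint arm with a two-finger parallel gripper is mounted at the origin on the work surface. World frame = base frame: x ahead of the robot, y to its left, z up, the work surface at z = 0. Lengths are in m, angles in rad, forces in N, time in s.
With the tool pointing down it reaches from about 0.425 to 0.95 m from the base axis. Payload 4.7 kg.
Tool frame: the origin (TCP) lies on the centre line of the jaws, within the pads' length; the fingertips stand 14 mm ahead of it and the grasp point (between the pads) lies 5 mm behind it; z points along the fingers, y is the direction in which the jaws open and shut (so a half turn about z gives the same grasp; the last joint's range is limited). The gripper opens to 87 mm and grips with 3 to 60 N. Pads are 19 mm wide; open, the fingers measure 117 mm over their backs; the gripper's body (75 mm by 190 mm) begins 51 mm behind the grasp point.
Start: joints at [-1.278, 0.469, -0.049, 1.532, 0.024, 1.141, -0.082], TCP at [0.213, 0.64, 0.207] pointing down, gripper open.
Joint ranges: [-2.59, 2.59], [-0.33, 1.99], [-1.39, 1.29], [0.1, 2.45], [-1.04, 4.18], [0.21, 1.99], [-2.66, 2.66]. Speed limits (rad/s): [2.57, 2.57, 3.14, 3.14, 3.14, 3.14, 3.14].

## Interface

Orientations are given as a 3x3 rotation matrix whose columns are the frame's x, y, z axes.
In Python, from plant import ctrl, optics, close_job, look_for gives the robot as it stands.
- The arm moves only by the shell command python3 -m jog 'ROWS' [FORCE]. ROWS is JSON, a list of rows, each a list of 5 numbers: the opening, from 0 (shut) to 1 (fully open), then the shift along the tool's x, y, z in mm, then the turn about the tool's z in rad. In form: [[grip, tx, ty, tz, yaw], ...]. A call has 1 to 8 rows; each row shifts and turns the commanded pose from where the row before left it, along the tool's axes as they then stand; what a row does not reach is not made up. A row lasts 1/10 s, in which the tool goes at most 50 mm and 8.59 degrees, less where a joint would pass 70% of its speed; a pose out of reach is approached as far as the arm can. A call is refused whole if a number of a shift passes 50 or a number of a turn 0.15, either way. A call with a gripper value outside its range is refused whole. The fingers move at their own pace and stop on an object; FORCE is the grip in N (left out, the last holds). Time passes only in rows, so rows that do not move let the fingers close. It gives the time, the measured TCP pose, the force and the opening at its end, in the units of the state.
- ctrl.get_obs(): the state, without advancing time (a new reading comes with each control period).
- optics.capture(name): name is "scene" or "top"; returns a dict with "img" (480x640x3 uint8, blue, green, red), "fov_y" (degrees; the focal length in pixels is half the picture's height over the tangent of half this angle, whatever the lens; pixels are square), "cx", "cy" (the principal point, pixels), "xyz" and "rotation" of the camera in the world. Camera axes: x right, y down, z forward; pixel columns grow to the right and rows downward; lengths in m; the calibration is good to about 2 mm. A picture is of the moment at which its call begins. There is no depth.
- close_job(): hands the job in, once; it reports no verdict.
Trained networks look in the newest picture that a camera, given by its name, has taken for a name from the list of things; names that differ only in an ending like _2 or _b are one class to them, and where a whole thing is asked for, a point or a joint stands for the part that bears it (a point fixed in the world has none). Each returns a list of dicts, best first, with "score" (0 to 1); they miss things now and then, are a little off and sometimes report something else, mostly with a low value. They report only what shows in the picture. A call takes as long as a camera call. They do not tell look-alikes from the thing itself.
- look_for(camera, name): "at" ([x, y, z] in m, in world coordinates, good to about 4 mm: the middle of the surface that is visible of it).
The state is a dict: "time_s": time; "joint_pos": joint angles; "joint_vel": joint speeds; "joint_torque": joint torques, N m; "tcp_pos": TCP position; "ee_rot": TCP orientation; "contact_force": force on the tool from outside, world axes, zero at the start; "torque": the same for the moment, N m; "gripper_width": finger opening in m.
Only numpy, scipy, OpenCV 4.12 (cv2) and the standard library are available. Lean on these libraries where they do the work, as an engineer would, in place of code of your own. Each camera call takes 0.05 s, during which the arm holds its last target.

## Task

Pick up the square white jar by its cap and set it fully down into the square well of the wooden brace block, then twist the tight cap counterclockwise (seen from above) just until it comes free, well short of a third of a turn. Lift the cap straight off and finish while still holding it level, two or three centimetres clear above the jar's mouth, with the jar left seated in the brace and the other things on the bench left where they are.

Things in the scene. Friction and masses are not known exactly. Their poses are not given: they have to be found in the camera images.
- jar_center (a point): Square white paste jar, upright: body 60 x 60 x 58 mm tall with vertical sides, then a shoulder tapering to a round neck, 37 mm diameter, from 66 to 96 mm above the jar's underside. The point is the body's centre, 29 mm above the underside; x, y square to the sides, z up. About 0.4 kg; it hangs level when carried by its cap. Free on the bench it would merely turn with its tight cap.
- jar_mouth (a point): Centre of the jar's rim (the top of its neck), on the jar's axis 96 mm above its underside.
- cap_center (a point): Round ribbed aluminium cap on the jar, 58 mm diameter, 26 mm tall, axis z upright; the point is on the axis half-way up, 86 mm above the jar's underside while on. Its lower edge is 7 mm above the shoulder. The skirt overlaps the neck: the cap must rise 23 mm to clear the rim. Two inner lugs hook under neck ledges, so it cannot be pulled off before it is turned (1 mm of play).
- thread (a joint): How far the cap has been unscrewed relative to the jar (rad): 0 tight, growing counterclockwise seen from above; it resists with about 0.45 N m all the way. The cap lifts off freely from 1.1 rad on; 1.3 to 1.5 is a good turn. The jar itself can turn about 0.1 rad in the well before its sides bear.
- brace_floor (a point): Wooden brace block fixed to the bench, 110 x 110 x 38 mm tall, with a square well in its top for the jar: 64 x 64 mm, 30 mm deep, 4 mm bevel at the mouth. The point is the centre of the well's floor, 8 mm above the bench; x, y square to the well's sides, z up. The jar fits any of four ways round. A steel strap sticks out 12 mm at the +y and -y sides, 12 mm high.
- tin_center (a point): Bystander: round steel tin, 54 mm diameter, 58 mm tall; point half-way up. Leave alone.
- pot_center (a point): Bystander: round grey pot with a black lid, 52 mm diameter, 62 mm tall; point half-way up. Leave alone.
- spool: Bystander: wooden thread spool standing up, 34 mm diameter, 40 mm tall; origin at its underside. Leave alone.
- tape: Bystander: roll of paper tape lying flat, 66 mm diameter, 19 mm tall; origin at its underside. Leave alone.
- needleholder: Bystander: round wooden needle holder lying on the bench, 14 mm thick, about 100 mm long; origin at the middle of its underside. Leave alone.
- scissors_pivot (a point): Bystander: scissors lying flat, about 150 mm long, 9 mm thick; the point is their pivot. Leave alone.
Mind the look-alikes: they are no part of the job. What is shaped like the part that bears cap_center but pink or purple is not meant. What is meant by the part that bears brace_floor is not orange, and is the smaller of those in its own colour.

How it is judged:
On the way, in this order (a step that is already met when the one before it is completed fails the run):
1. the jar stands fully down in the brace's well, its cap still tight (z of jar_center in the frame of brace_floor below 0.0335 m and horizontal distance between jar_center and brace_floor below 0.007 m and value of joint thread below 0.4 rad and distance between cap_center and jar_mouth below 0.016 m), for 0.1 s.
2. the cap has been unscrewed until its lugs are clear, the jar held by the brace (value of joint thread above 1.05 rad and z of jar_center in the frame of brace_floor below 0.036 m and horizontal distance between jar_center and brace_floor below 0.007 m), for 0.05 s.
At the end, for the whole second after the job is handed in: The fingers hold the cap level (within 15 degrees), within 25 mm of the jar's axis, its lower edge 5 to 62 mm above the jar's rim and touching nothing of the jar; the jar stands upright on the floor of the brace's well (within 4 mm of full depth) (z of cap_center in the frame of jar_mouth between 0.018 and 0.075 m and horizontal distance between cap_center and jar_mouth below 0.025 m and angle between cap_center's own z axis and vertical below 0.26 rad and contact force between the fingers and cap above 2 N and contact force between cap and jar below 0.1 N and z of jar_center in the frame of brace_floor below 0.0335 m and horizontal distance between jar_center and brace_floor below 0.007 m and angle between jar_center's own z axis and vertical below 0.1 rad); the arm keeps its last pose, push and grip.
It fails at once if the cap is turned on far past where it comes free (over a third of a turn) (value of joint thread above 2.1 rad).
It fails at once if the jar is tipped over (angle between jar_center's own z axis and vertical above 0.6 rad).
It fails at once if a bystander is disturbed (distance of any of tin_center, pot_center, spool, tape, needleholder, scissors_pivot from where it was at the start of the episode above 0.03 m).
It also fails if it takes over 38 s, if anything falls off the work surface, if the arm or the gripper's body presses on something with over 40 N, if the wrist force passes 120 N, or if a joint passes its speed limit or range.

## Working session

There is one attempt and no reset: what is moved stays moved. The work goes in short steps, Python scripts to look and compute and a shell command to move; the robot and the scene stay as the last step left them, time stands still between calls to the robot, and variables do not carry over. Pictures are saved under pics/ and viewed, and the job is handed in when it is done.

```bash
mkdir -p pics; ls; python3 - <<'E'
from plant import ctrl, optics, look_for
import cv2
o=ctrl.get_obs()
print(o['time_s'],o['tcp_pos'],o['ee_rot'],o['gripper_width'])
for n in ['scene','top']:
    c=optics.capture(n); cv2.imwrite(f'pics/{n}0.png',c['img'])
    print(n,c['fov_y'],c['cx'],c['cy'],c['xyz'],c['rotation'])
    for k in ['jar_center','cap_center','brace_floor','tin_center','pot_center','spool','tape','needleholder','scissors_pivot']:
        print(k,[([round(float(v),3) for v in d['at']],round(d['score'],2)) for d in look_for(n,k)])
E
```

```text
pics
0.0 [0.2133002  0.63974187 0.20588581] [[-9.48670506e-01  3.16265699e-01 -5.28480395e-04]
 [ 3.16266123e-01  9.48668569e-01 -1.91995599e-03]
 [-1.05863484e-04 -1.98854607e-03 -9.99998017e-01]] 0.08708387305375101
scene 53.59349707704188 324.0262062610163 241.32077671900498 [1.37842018 0.24622883 0.98115624] [[-0.18241182  0.68589965 -0.70446263]
 [ 0.98299933  0.11196743 -0.1455184 ]
 [-0.02093415 -0.71903058 -0.69466308]]
jar_center [([0.474, -0.103, 0.044], 0.72), ([0.639, -0.134, 0.051], 0.24)]
cap_center [([0.465, -0.106, 0.1], 0.89), ([0.343, -0.097, 0.025], 0.83), ([0.55, -0.038, 0.023], 0.71)]
brace_floor [([0.348, 0.136, 0.031], 0.85), ([0.272, 0.472, 0.046], 0.84), ([0.528, 0.184, 0.038], 0.8)]
tin_center [([0.53, -0.222, 0.047], 0.71)]
pot_center [([0.638, -0.136, 0.051], 0.76)]
spool [([0.37, 0.009, 0.032], 0.66)]
tape [([0.699, 0.031, 0.017], 0.69)]
needleholder []
scissors_pivot [([0.71, -0.255, 0.009], 0.93), ([0.637, -0.133, 0.048], 0.64)]
top 48.35138930399264 318.8471367213753 238.72440052952592 [0.19482421 0.06056907 1.43021875] [[-0.05421604 -0.97426813  0.2187744 ]
 [-0.99851196  0.0541864  -0.00614003]
 [-0.00587256 -0.21878174 -0.97575615]]
jar_center [([0.428, -0.097, 0.057], 0.54)]
cap_center [([0.538, -0.04, 0.025], 0.93), ([0.336, -0.098, 0.03], 0.88), ([0.445, -0.119, 0.095], 0.61)]
brace_floor [([0.255, 0.472, 0.05], 0.83), ([0.522, 0.183, 0.041], 0.74), ([0.344, 0.138, 0.035], 0.7)]
tin_center [([0.505, -0.218, 0.057], 0.77)]
pot_center [([0.62, -0.138, 0.063], 0.85)]
spool []
tape [([0.691, 0.026, 0.02], 0.61)]
needleholder [([0.349, 0.292, 0.013], 0.48), ([0.62, -0.138, 0.065], 0.41)]
scissors_pivot [([0.704, -0.266, 0.009], 0.73)]
```

View pics/scene0.png

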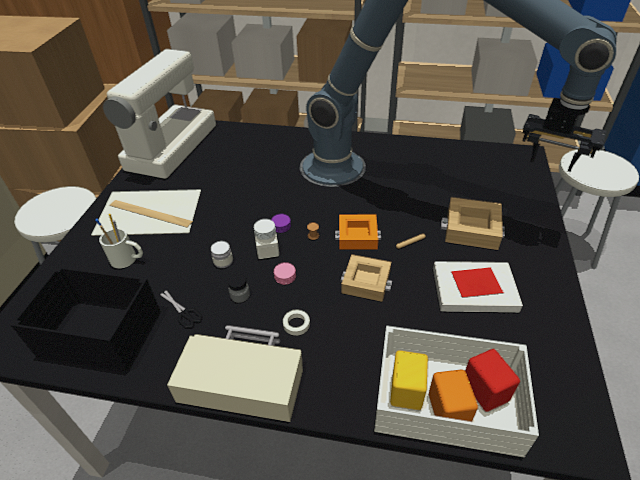

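View pics/top0.png

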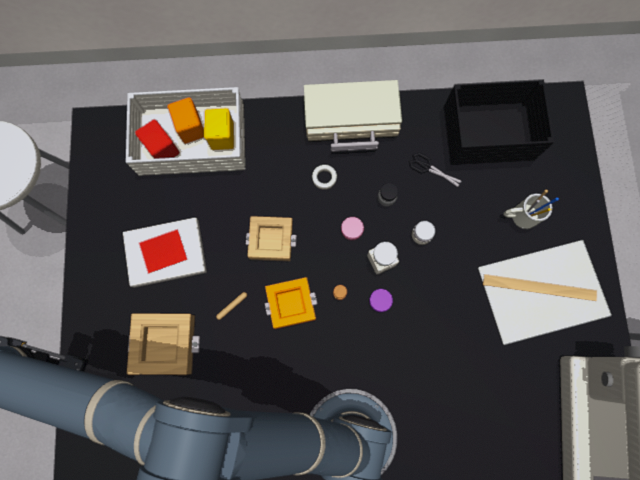

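Both wooden braces are visible. The smaller one (scene ≈(366,275), top ≈(270,238)) is the target. The jar is at scene (265,238), top (383,255). I'll zoom in for measurement.

```bash
python3 - <<'E'
import cv2,numpy as np
s=cv2.imread('pics/scene0.png');t=cv2.imread('pics/top0.png')
def z(im,x,y,w,h,k=8): return cv2.resize(im[y:y+h,x:x+w],None,fx=k,fy=k,interpolation=cv2.INTER_CUBIC)
a=np.hstack([z(s,235,210,50,60,7),z(s,335,245,60,60,7)])
b=np.hstack([z(t,360,225,50,60,7),z(t,240,208,60,60,7)])
cv2.imwrite('pics/zs.png',a);cv2.imwrite('pics/zt.png',b)
E
```

```text
(no output)
```

View pics/zs.png

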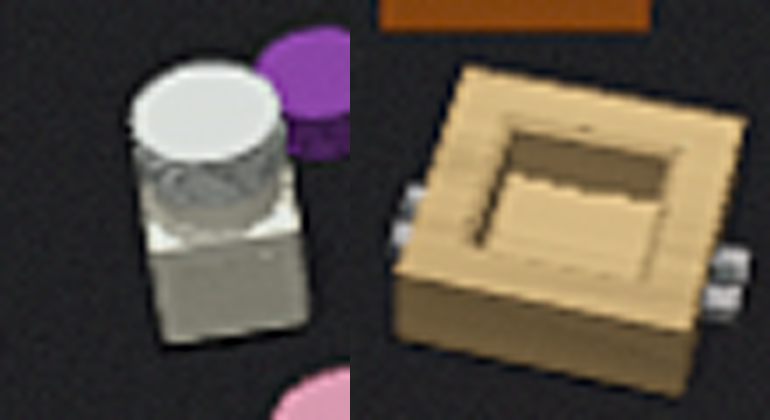

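View pics/zt.png

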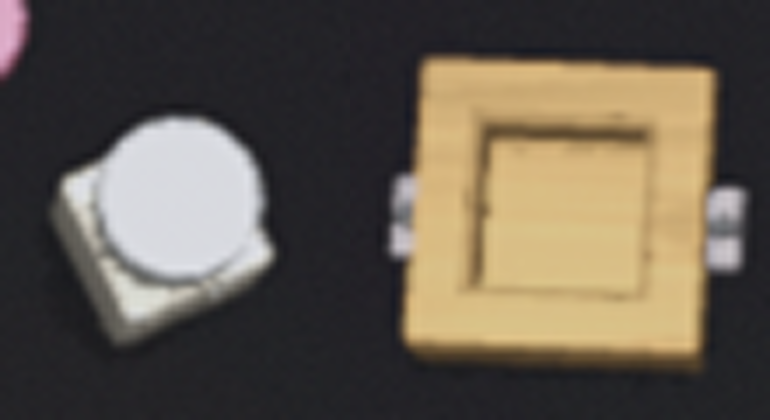

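```bash
cat > h.py <<'E'
import numpy as np
from plant import ctrl, optics, look_for
CAM={}
def cam(n):
    if n not in CAM: CAM[n]=optics.capture(n)
    return CAM[n]
def proj(c,P):
    P=np.atleast_2d(P); q=(P-np.array(c['xyz']))@np.array(c['rotation'])
    f=240/np.tan(np.radians(c['fov_y'])/2)
    return np.c_[c['cx']+f*q[:,0]/q[:,2], c['cy']+f*q[:,1]/q[:,2]]
def back(c,uv,z):
    f=240/np.tan(np.radians(c['fov_y'])/2)
    d=np.array(c['rotation'])@np.array([(uv[0]-c['cx'])/f,(uv[1]-c['cy'])/f,1])
    o=np.array(c['xyz']); return o+d*(z-o[2])/d[2]
def unz(p,off,k=7): p=np.array(p,float); return (p+.5)/k-.5+np.array(off)
E
python3 - <<'E'
from h import *
from scipy.optimize import least_squares
S=cam('scene');T=cam('top')
sg=np.array([[-1,-1],[-1,1],[1,1],[1,-1]])
st=unz(np.array([(466,66),(747,119),(690,328),(396,272)])-[350,0],(335,245))
sb=unz(np.array([(684,394),(396,340)])-[350,0],(335,245))
tt=unz(np.array([(703,355),(405,347),(422,57),(717,68)])-[350,0],(240,208))
for u,n in ((st,'s'),(tt,'t')):
    print(n,np.round([back(S if n=='s' else T,x,.038)[:2] for x in u],4).tolist())
def corners(p,h,z):
    c,s=np.cos(p[2]),np.sin(p[2]); xy=sg*h@np.array([[c,s],[-s,c]])+p[:2]
    return np.c_[xy,np.full(4,z)]
def r(p,sc=1,tp=1):
    k=corners(p,.055,.038);b=corners(p,.055,0)
    return np.r_[(sc*(proj(S,k)-st)).ravel(),(sc*(proj(S,b)[2:]-sb)).ravel(),(tp*(proj(T,k)-tt)).ravel()]
for a in ((1,1),(1,0),(0,1)):
    q=least_squares(r,[.53,.18,0],args=a); print('brace',np.round(q.x,4),np.round(np.abs(q.fun).max(),2),np.sqrt((q.fun**2).mean()))
# jar
jsb=unz([(165,343),(309,322),(150,248),(300,232)],(235,210)); 
print('jar scene',np.round([back(S,u,z)[:2] for u,z in zip(jsb,(0,0,.058,.058))],4).tolist())
cs=unz((206,110),(235,210));ct=unz((180,197),(360,225))
print('cap',back(S,cs,.099),back(T,ct,.099))
jt=unz([(65,183),(130,318),(272,245)],(360,225))
print('jar top',np.round([back(T,u,.058)[:2] for u in jt],4).tolist())
E
```

```text
s [[0.4596, 0.1322], [0.4705, 0.2441], [0.5795, 0.2323], [0.5705, 0.1218]]
t [[0.4582, 0.131], [0.4675, 0.2435], [0.5808, 0.2341], [0.5701, 0.1208]]
brace [ 0.5197  0.1824 -0.09  ] 0.9 0.4711693601254482
brace [ 0.5204  0.1825 -0.0927] 0.65 0.23032932200171863
brace [ 0.5191  0.1824 -0.0874] 0.72 0.37931620623816464
jar scene [[0.4842, -0.1334], [0.4628, -0.0778], [0.4873, -0.1316], [0.4688, -0.0748]]
cap [ 0.44763436 -0.11504702  0.099     ] [ 0.44765121 -0.1140071   0.099     ]
jar top [[0.4631, -0.0769], [0.4109, -0.0972], [0.4354, -0.1521]]
```

```bash
python3 -m jog '[[1,-20,-17,0,0],[1,-34,-29,0,0],[1,-34,-29,0,0],[1,-34,-29,0,0],[1,-34,-29,0,0],[1,-34,-29,0,0],[1,-34,-29,0,0],[1,-34,-29,0,0]]'
python3 - <<'E'
from plant import ctrl
o=ctrl.get_obs();print(o['joint_pos'],o['ee_rot'])
E
```

```text
time_s: 1.9
tcp_pos: [0.3894, 0.3485, 0.2073]
ee_rot: [[-0.949, 0.316, 0.001], [0.316, 0.949, 0.001], [-0.0, 0.001, -1.0]]
contact_force: [1.1, -0.7, 0.4]
gripper_width: 0.087
[-0.85900649  0.21829346  0.05685521  1.89603606 -0.0144874   1.02674093
  0.4531077 ] [[-9.48705879e-01  3.16159505e-01  5.67778436e-04]
 [ 3.16159861e-01  9.48705659e-01  7.17040765e-04]
 [-3.11955362e-04  8.59769541e-04 -9.99999582e-01]]
```

```bash
python3 -m jog '[[1,-24,-36,0,0],[1,-24,-36,0,0],[1,-24,-36,0,0],[1,-24,-36,0,0],[1,-24,-36,0,0],[1,-24,-36,0,0],[1,0,0,0,0.14],[1,0,0,0,0.14]]'
python3 -m jog '[[1,0,0,0,0.14],[1,0,0,0,0.14],[1,0,0,0,0.14],[1,0,0,0,0.14],[1,0,0,0,0.14],[1,0,0,0,0.14],[1,0,0,0,0.13],[1,0,0,0,0]]'
cat > st.py <<'E'
from h import *
import sys
o=ctrl.get_obs();R=np.array(o['ee_rot']);p=np.array(o['tcp_pos'])
print('t',round(o['time_s'],2),'tcp',p.round(4),'yhead',np.arctan2(R[1,1],R[0,1]).round(4),'zaxis',R[:,2].round(4),'w',round(o['gripper_width'],4),'F',np.round(o['contact_force'],1),'M',np.round(o['torque'],2),'j',np.round(o['joint_pos'],2))
if len(sys.argv)>3:
    tgt=np.array([float(a) for a in sys.argv[1:4]]); print('tool delta mm',((R.T@(tgt-p))*1000).round(1))
E
python3 st.py 0.4477 -0.1145 0.15
```

```text
time_s: 2.7
tcp_pos: [0.4573, 0.0979, 0.2072]
ee_rot: [[-0.819, 0.574, 0.001], [0.574, 0.819, 0.0], [-0.0, 0.001, -1.0]]
contact_force: [0.3, -0.3, 1.0]
gripper_width: 0.0867
time_s: 3.5
tcp_pos: [0.457, 0.0997, 0.2071]
ee_rot: [[0.001, 1.0, 0.0], [1.0, -0.001, 0.0], [0.0, 0.0, -1.0]]
contact_force: [-1.5, -0.4, 0.2]
gripper_width: 0.0867
t 3.5 tcp [0.457  0.0997 0.2071] yhead -0.0006 zaxis [ 4.e-04  3.e-04 -1.e+00] w 0.0867 F [-1.5 -0.4  0.2] M [-0.08  0.01 -0.02] j [-0.62  0.12  0.35  2.02 -0.05  1.   -0.25]
tool delta mm [-214.2   -9.2   57.1]
```

```bash
python3 -m jog '[[1,-20,-1,0,0],[1,-40,-2,0,0],[1,-40,-2,0,0],[1,-40,-2,5,0],[1,-40,-1,10,0],[1,-25,-1,20,0],[1,-9,0,22,0],[1,0,0,0,0]]'
python3 st.py 0.4477 -0.1145 0.083
python3 - <<'E'
from h import *
import cv2
s=cam('scene')['img'];t=cam('top')['img']
def z(im,x,y,w,h,k=5): return cv2.resize(im[y:y+h,x:x+w],None,fx=k,fy=k,interpolation=cv2.INTER_CUBIC)
cv2.imwrite('pics/a1.png',np.hstack([z(s,225,180,80,100),z(t,340,200,80,100)]))
E
```

```text
time_s: 4.3
tcp_pos: [0.4455, -0.1156, 0.148]
ee_rot: [[0.002, 1.0, -0.005], [1.0, -0.002, -0.0], [-0.0, -0.005, -1.0]]
contact_force: [-0.3, 0.7, 0.1]
gripper_width: 0.087
t 4.3 tcp [ 0.4455 -0.1156  0.148 ] yhead -0.0021 zaxis [-5.1e-03 -2.0e-04 -1.0e+00] w 0.087 F [-0.3  0.7  0.1] M [-0.06  0.02  0.01] j [-0.3   0.2   0.53  2.11 -0.13  0.87  0.3 ]
tool delta mm [ 1.1  2.6 65. ]
```

View pics/a1.png

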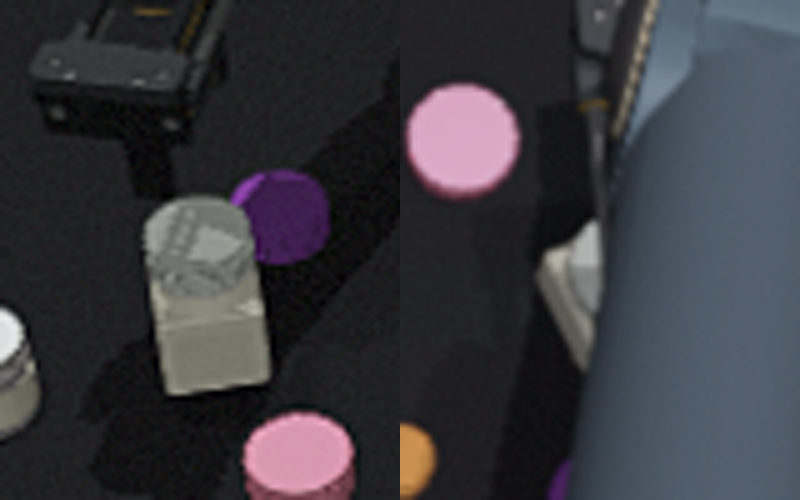

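```bash
python3 - <<'E'
from h import *
S=cam('scene')
for P in [(.4455+.0505,-.1156,.134),(.4455,-.1156,.148),(.4455+.0585,-.1156,.134)]:
    u=proj(S,P)[0]; print(u,(u-[225,180])*5)
E
```

```text
[257.4282867  227.53545296] [162.1414335  237.67726478]
[262.05307912 211.32703132] [185.2653956  156.63515661]
[256.57813079 229.5477636 ] [157.89065396 247.73881798]
```

```bash
python3 - <<'E'
from h import *
import cv2
S=cam('scene')
im=cv2.resize(S['img'][190:250,230:300],None,fx=11,fy=9.5,interpolation=cv2.INTER_CUBIC)
cv2.imwrite('pics/a2.png',np.clip(im.astype(float)*1.8,0,255).astype(np.uint8))
E
```

```text
(no output)
```

View pics/a2.png

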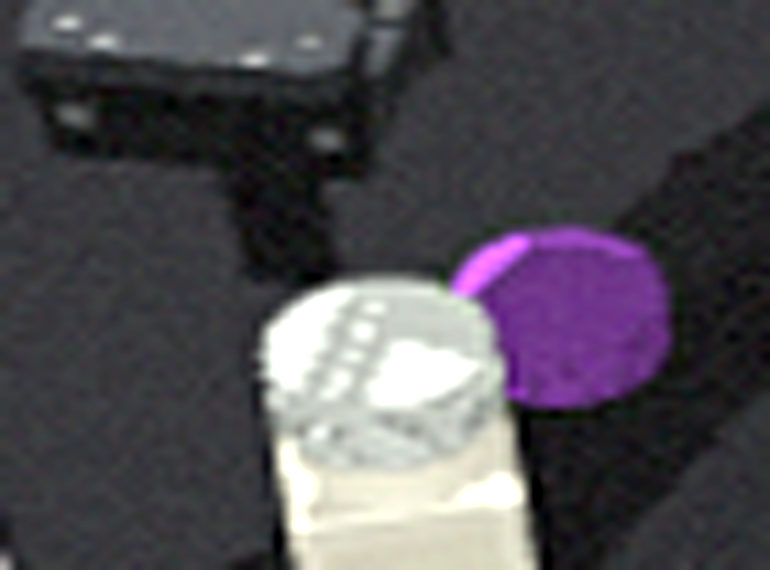

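```bash
python3 - <<'E'
from h import *
import cv2
S=cam('scene')
for n,dx in (('front',.0435),('frontback',.0585),('rear',-.0435),('rearback',-.0585)):
    print(n,proj(S,(.4455+dx-0.0,-.1156,.134)))
R=np.array([[-.9487,.3163,0],[.3163,.9487,0],[0,0,-1]]);p=np.array([.2133,.6397,.2059])
im=cv2.imread('pics/scene0.png');
im=cv2.resize(im[80:180,500:620],None,fx=6,fy=6,interpolation=cv2.INTER_CUBIC)
im=np.clip(im.astype(float)*1.6,0,255).astype(np.uint8)
for dy in (-.0435,-.0585,.0435,.0585):
  for dx in (-.0095,.0095):
    u=(proj(S,p+R@np.array([dx,dy,.014]))[0]-[500,80]+.5)*6; cv2.circle(im,(int(u[0]),int(u[1])),3,(0,0,255) if dy>0 else (0,255,0),-1)
cv2.imwrite('pics/a3.png',im)
E
```

```text
front [[258.16597246 225.78935805]]
frontback [[256.57813079 229.5477636 ]]
rear [[266.87752125 205.16920808]]
rearback [[268.29894424 201.8047139 ]]
```

View pics/a3.png

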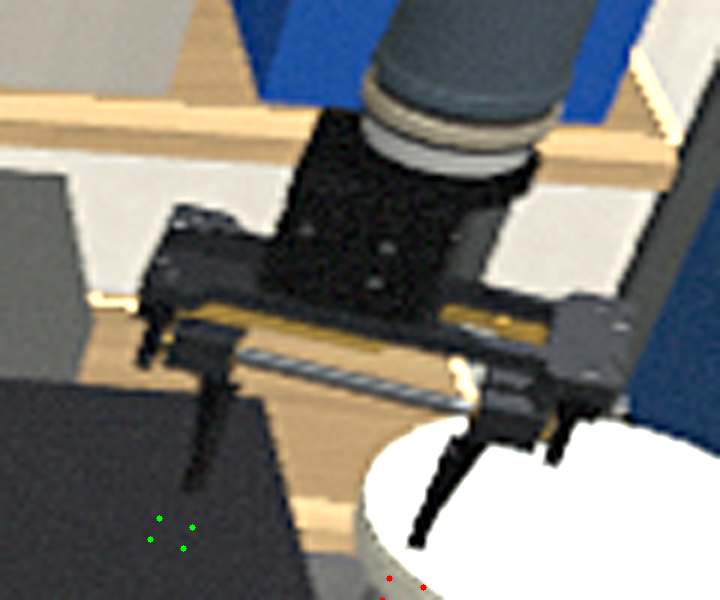

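```bash
python3 -m jog '[[1,1,2,8,0],[1,0,0.5,10,0],[1,0,0,10,0],[1,0,0,8,0],[1,0,0,2,0],[1,0,0,0,0]]'
python3 st.py 0.4477 -0.1145 0.083
python3 - <<'E'
from h import *
import cv2
S=cam('scene');im=cv2.resize(S['img'][190:250,230:300],None,fx=10,fy=10,interpolation=cv2.INTER_CUBIC)
im=np.clip(im.astype(float)*1.8,0,255).astype(np.uint8)
o=ctrl.get_obs();R=np.array(o['ee_rot']);p=np.array(o['tcp_pos'])
for dy in (-.0435,-.0585,.0435,.0585):
  for dx in (-.0095,.0095):
    u=(proj(S,p+R@np.array([dx,dy,.014]))[0]-[230,190]+.5)*10; cv2.circle(im,(int(u[0]),int(u[1])),3,(0,0,255) if dy>0 else (0,255,0),-1)
cv2.imwrite('pics/a4.png',im)
E
```

```text
time_s: 5.15
tcp_pos: [0.4498, -0.1134, 0.1113]
ee_rot: [[0.001, 1.0, -0.001], [1.0, -0.001, -0.0], [-0.0, -0.001, -1.0]]
contact_force: [-0.2, -0.1, -0.6]
gripper_width: 0.087
t 5.15 tcp [ 0.4498 -0.1134  0.1113] yhead -0.0012 zaxis [-1.4e-03 -1.0e-04 -1.0e+00] w 0.087 F [-0.2 -0.1 -0.6] M [-0.1   0.03  0.05] j [-0.28  0.26  0.51  2.14 -0.18  0.78  0.35]
tool delta mm [-1.1 -2.1 28.3]
```

View pics/a4.png

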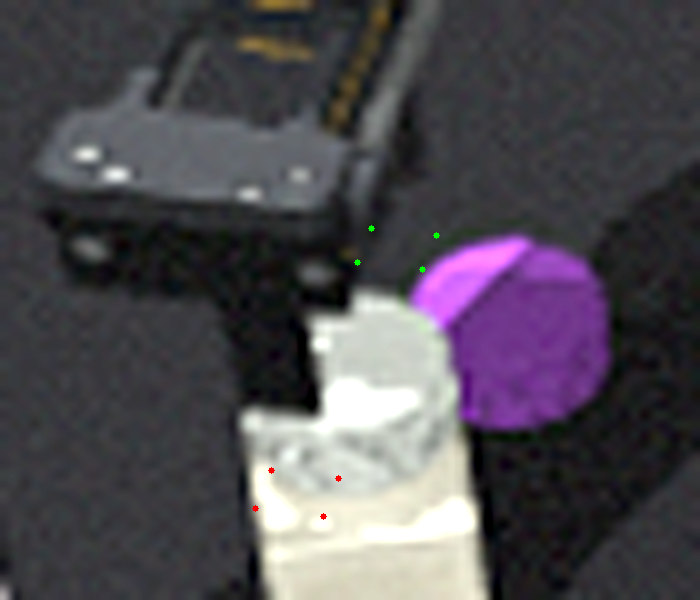

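```bash
python3 - <<'E'
from h import *
from scipy.optimize import least_squares
S=cam('scene')
R0=np.array([[-.9487,.3163,0],[.3163,.9487,0],[0,0,-1]]);p0=np.array([.2133,.6397,.2059])
p1=np.array([.4498,-.1134,.1113]);R1=np.array([[0,1,0],[1,0,0],[0,0,-1.]])
for w in (.0435,.051):
  obs=[(p0,R0,[0,-w,.014],np.array([190,490])/6-.5+[500,80]),(p0,R0,[0,w,.014],np.array([416,545])/6-.5+[500,80]),(p1,R1,[0,w,.014],np.array([281,415])/10-.5+[230,190])]
  f=lambda d:np.concatenate([proj(S,p+R@np.array(l)+d)[0]-u for p,R,l,u in obs])
  q=least_squares(f,[0,0,0]);print(w,q.x,q.fun.round(1), np.sqrt(np.diag(np.linalg.inv(q.jac.T@q.jac))).round(4))
  f1=lambda d:f([0,0,d[0]]);q=least_squares(f1,[0]);print(q.x,q.fun.round(1))
E
```

```text
0.0435 [ 0.00713322 -0.00218917  0.02957368] [ 2.2  0.5 -1.8 -0.1 -0.3 -0.4] [0.0044 0.0016 0.0034]
[0.02482352] [ 2.2  0.5 -2.  -0.1  1.4 -0.8]
0.051 [-0.00050517 -0.00109048  0.02611016] [-0.9 -0.7  0.6  0.1  0.2  0.6] [0.0044 0.0016 0.0034]
[0.02626861] [-0.4 -0.6  1.1  0.2  0.6  0.7]
```

```bash
python3 -m jog '[[1,-1,-2,10,0],[1,0,0,10,0],[1,0,0,7,0],[1,0,0,1,0],[1,0,0,0,0]]'
python3 st.py 0.4477 -0.1145 0.083
cat > v.py <<'E'
from h import *
import cv2,sys
S=cam('scene');x,y=int(sys.argv[2]),int(sys.argv[3]);im=cv2.resize(S['img'][y:y+60,x:x+70],None,fx=10,fy=10,interpolation=cv2.INTER_CUBIC)
im=np.clip(im.astype(float)*1.8,0,255).astype(np.uint8)
cv2.imwrite(sys.argv[1],im)
E
python3 v.py pics/a5.png 230 200
```

```text
time_s: 5.75
tcp_pos: [0.448, -0.1144, 0.0835]
ee_rot: [[0.001, 1.0, -0.001], [1.0, -0.001, -0.0], [-0.0, -0.001, -1.0]]
contact_force: [1.0, 0.0, 1.7]
gripper_width: 0.0872
t 5.75 tcp [ 0.448  -0.1144  0.0835] yhead -0.0011 zaxis [-9.e-04 -0.e+00 -1.e+00] w 0.0872 F [1.  0.  1.7] M [-0.09  0.04  0.02] j [-0.25  0.31  0.49  2.17 -0.22  0.71  0.39]
tool delta mm [-0.1 -0.3  0.5]
```

View pics/a5.png

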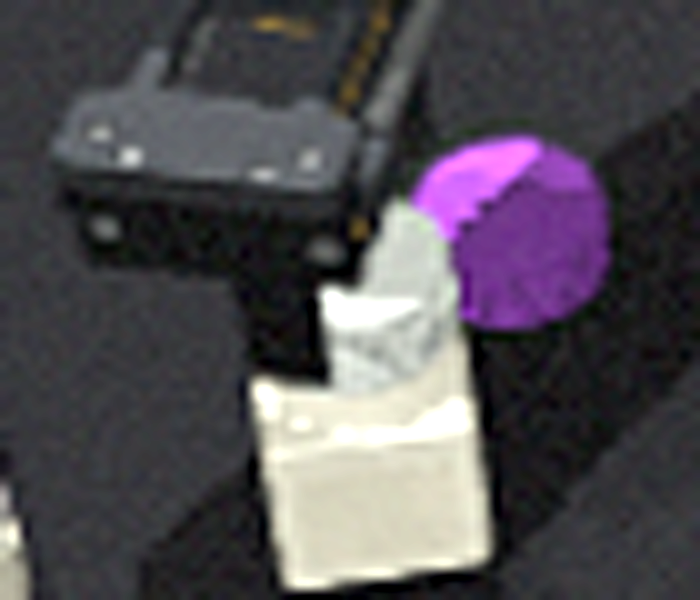

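```bash
python3 -m jog '[[0.6,0,0,0,0],[0.6,0,0,0,0],[0.6,0,0,0,0],[0.6,0,0,0,0]]' 5
python3 st.py 0.4477 -0.1145 0.083
python3 v.py pics/a6.png 230 200
```

```text
time_s: 6.2
tcp_pos: [0.4483, -0.1143, 0.0841]
ee_rot: [[0.001, 1.0, 0.0], [1.0, -0.001, 0.0], [0.0, 0.0, -1.0]]
contact_force: [-0.3, 1.2, 0.2]
gripper_width: 0.0628
t 6.2 tcp [ 0.4483 -0.1143  0.0841] yhead -0.0009 zaxis [ 4.e-04  1.e-04 -1.e+00] w 0.0628 F [-0.3  1.2  0.2] M [-0.12  0.01  0.01] j [-0.25  0.31  0.49  2.17 -0.22  0.71  0.39]
tool delta mm [-0.2 -0.6  1.1]
```

View pics/a6.png

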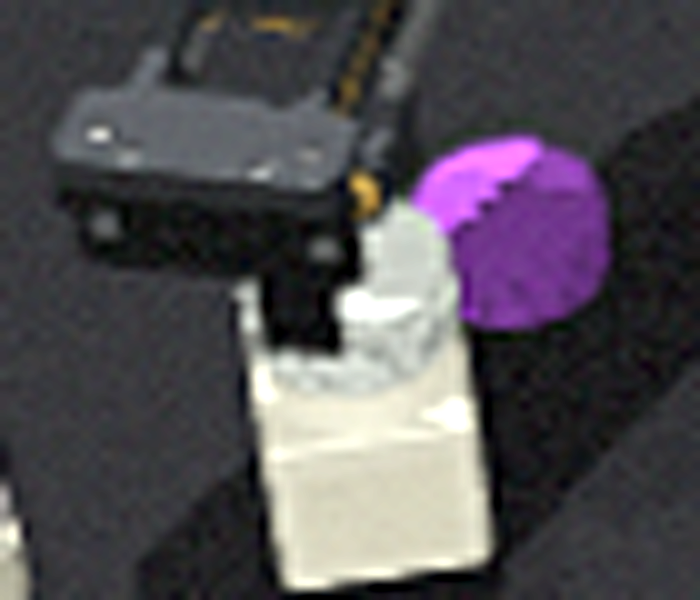

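```bash
python3 -m jog '[[0.72,0,-0.5,3,0],[0.72,0,0,3,0],[0.72,0,0,1,0],[0.72,0,0,0,0]]' 5
python3 st.py
python3 -m jog '[[0,0,0,0,0],[0,0,0,0,0],[0,0,0,0,0],[0,0,0,0,0],[0,0,0,0,0]]' 30
python3 st.py
python3 v.py pics/a7.png 230 200
```

```text
time_s: 6.65
tcp_pos: [0.4475, -0.1143, 0.0766]
ee_rot: [[0.001, 1.0, -0.001], [1.0, -0.001, 0.0], [0.0, -0.001, -1.0]]
contact_force: [-0.9, -0.0, -0.4]
gripper_width: 0.0624
t 6.65 tcp [ 0.4475 -0.1143  0.0766] yhead -0.001 zaxis [-7.e-04  1.e-04 -1.e+00] w 0.0624 F [-0.9 -0.  -0.4] M [-0.05  0.05  0.03] j [-0.25  0.32  0.49  2.18 -0.23  0.69  0.4 ]
time_s: 7.15
tcp_pos: [0.4481, -0.1144, 0.0771]
ee_rot: [[0.001, 1.0, 0.001], [1.0, -0.001, -0.0], [-0.0, 0.001, -1.0]]
contact_force: [1.3, 0.5, -0.4]
gripper_width: 0.0571
t 7.15 tcp [ 0.4481 -0.1144  0.0771] yhead -0.0009 zaxis [ 8.e-04 -0.e+00 -1.e+00] w 0.0571 F [ 1.3  0.5 -0.4] M [-0.06 -0.31 -0.02] j [-0.25  0.32  0.49  2.17 -0.23  0.69  0.4 ]
```

View pics/a7.png

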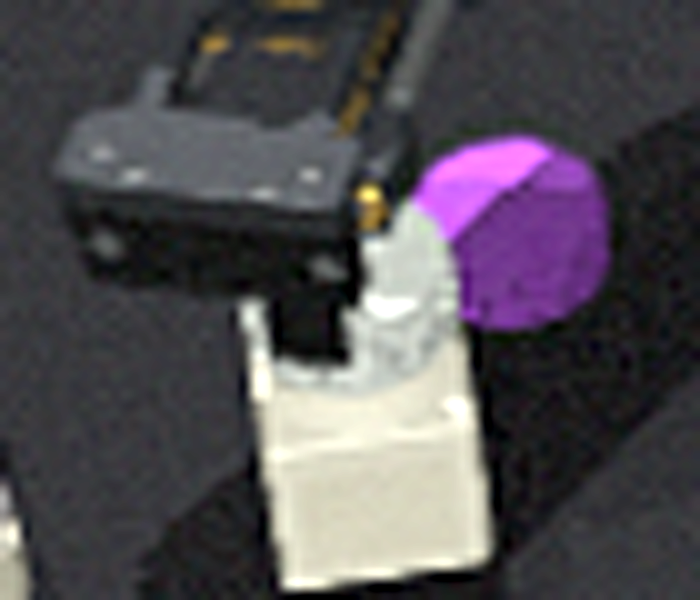

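```bash
python3 -m jog '[[0,0,0,0,0],[0,0,0,-4,0],[0,0,0,-10,0],[0,0,0,-15,0],[0,0,0,-18,0],[0,0,0,-15,0],[0,0,0,-10,0],[0,0,0,-3,0]]' 50
python3 st.py
python3 - <<'E'
from h import *
import cv2
cv2.imwrite('pics/a8.png',np.clip(cv2.resize(cam('scene')['img'][160:280,200:400],None,fx=4,fy=4)*1.6,0,255).astype(np.uint8))
E
```

```text
time_s: 8.0
tcp_pos: [0.4477, -0.1144, 0.1528]
ee_rot: [[0.001, 1.0, 0.001], [1.0, -0.001, 0.0], [0.0, 0.001, -1.0]]
contact_force: [-0.1, -0.8, -5.2]
gripper_width: 0.0567
t 8.0 tcp [ 0.4477 -0.1144  0.1528] yhead -0.001 zaxis [ 1.1e-03  4.0e-04 -1.0e+00] w 0.0567 F [-0.1 -0.8 -5.2] M [-0.15 -0.   -0.02] j [-0.31  0.19  0.53  2.11 -0.13  0.87  0.3 ]
```

View pics/a8.png

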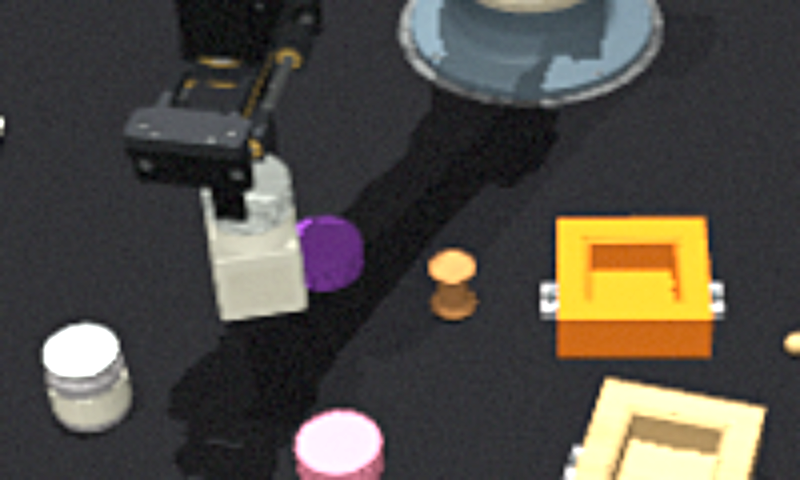

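```bash
python3 -m jog '[[0,20,5,0,0],[0,40,10,0,0],[0,45,11,0,0],[0,45,11,0,0],[0,45,11,0,0],[0,45,11,0,0],[0,38,9,0,0],[0,19,4,0,0]]'
python3 -m jog '[[0,0,0,0,0.1],[0,0,0,0,0.13],[0,0,0,0,0.13],[0,0,0,0,0.09],[0,0,0,0,0]]'
python3 st.py .5197 .1824 .1528
python3 - <<'E'
from h import *
import cv2
S=cam('scene')['img'];T=cam('top')['img']
cv2.imwrite('pics/b1s.png',S);cv2.imwrite('pics/b1t.png',T)
f=lambda i,x,y,k:np.clip(cv2.resize(i[y:y+110,x:x+72],None,fx=k,fy=k,interpolation=cv2.INTER_CUBIC)*1.6,0,255).astype(np.uint8)
cv2.imwrite('pics/b1.png',np.hstack([f(S,335,205,5),f(T,235,175,5)]))
E
```

```text
time_s: 8.85
tcp_pos: [0.5195, 0.1875, 0.1507]
ee_rot: [[-0.004, 1.0, -0.001], [1.0, 0.004, 0.001], [0.001, -0.001, -1.0]]
contact_force: [-0.8, 1.3, -4.7]
gripper_width: 0.0562
time_s: 9.35
tcp_pos: [0.5193, 0.1817, 0.151]
ee_rot: [[0.436, 0.9, -0.002], [0.9, -0.436, -0.002], [-0.002, -0.001, -1.0]]
contact_force: [0.5, -0.8, -5.0]
gripper_width: 0.0563
t 9.35 tcp [0.5193 0.1817 0.151 ] yhead -0.4515 zaxis [-0.002  -0.0015 -1.    ] w 0.0563 F [ 0.5 -0.8 -5. ] M [-0.05  0.03 -0.  ] j [-0.79  0.34  0.47  1.91 -0.19  0.93 -0.68]
tool delta mm [ 0.8  0.1 -1.8]
```

View pics/b1.png

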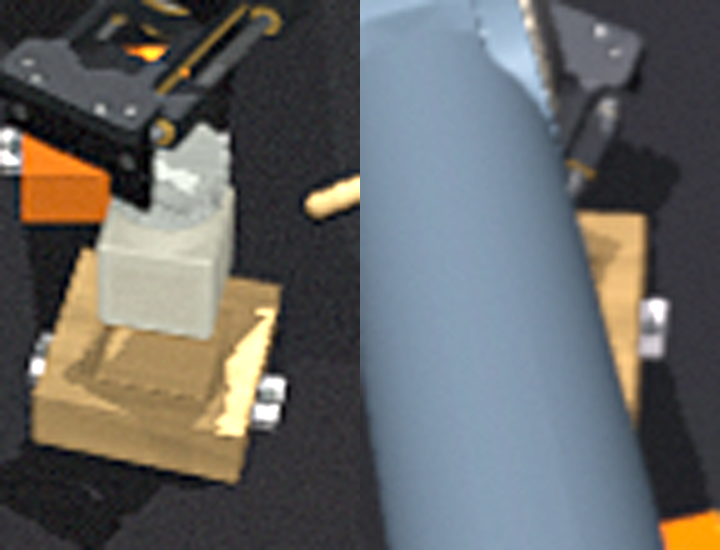

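```bash
python3 - <<'E'
import cv2,numpy as np
S=cv2.imread('pics/b1s.png')
im=cv2.resize(S[230:285,345:400],None,fx=10.5,fy=10.5,interpolation=cv2.INTER_CUBIC)
cv2.imwrite('pics/b2.png',np.clip(im*1.6,0,255).astype(np.uint8))
E
```

```text
(no output)
```

View pics/b2.png

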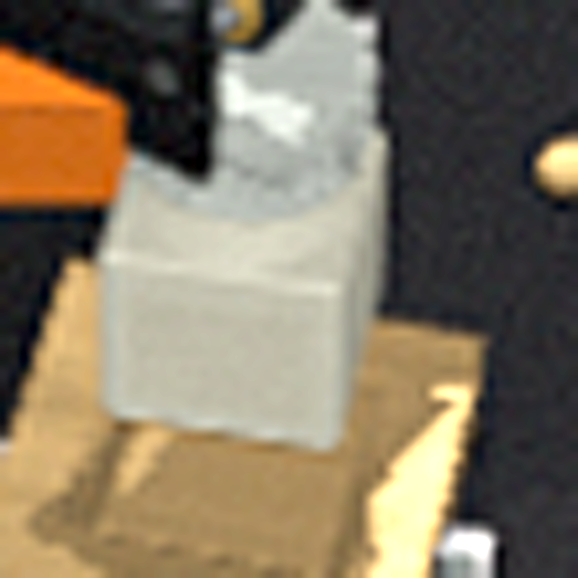

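```bash
cat > fit.py <<'E'
from h import *
from scipy.optimize import least_squares
def fitjar(S,obs,p0,fixz=None):
    # obs: list of (sx,sy,zrel,u,v)
    def f(p):
        c,s=np.cos(p[3]),np.sin(p[3]); z0=p[2] if fixz is None else fixz
        P=[(p[0]+.03*(c*a-s*b),p[1]+.03*(s*a+c*b),z0+z) for a,b,z,_,_ in obs]
        return (proj(S,P)-np.array([(o[3],o[4]) for o in obs])).ravel()
    q=least_squares(f,p0);sd=np.sqrt(np.diag(np.linalg.pinv(q.jac.T@q.jac)))
    return q.x.round(4),q.fun.round(2),sd.round(4)
E
python3 - <<'E'
from fit import *
S=cam('scene')
pts=[(1,-1,.058,105,253),(1,1,.058,347,288),(1,1,0,335,448),(1,-1,0,112,417),(-1,1,.058,386,135)]
obs=[(a,b,z,*unz((x,y),(345,230),10.5)) for a,b,z,x,y in pts]
print(fitjar(S,obs,[.52,.18,.07,-.09]))
obs2=obs[:4]
print(fitjar(S,obs2,[.52,.18,.07,-.09]))
E
```

```text
(array([ 0.471 ,  0.1796,  0.0228, -0.0578]), array([ 0.64,  0.26,  0.05,  0.5 , -0.04,  0.14, -0.55, -0.49, -0.12,
       -0.44]), array([0.0251, 0.0022, 0.0261, 0.0382]))
(array([ 0.4789,  0.1793,  0.0316, -0.032 ]), array([ 0.46,  0.28,  0.18,  0.13,  0.08, -0.09, -0.73, -0.34]), array([0.0321, 0.0034, 0.0339, 0.0607]))
```

```bash
python3 - <<'E'
from fit import *
S=cam('scene')
pts=[(1,-1,.058,105,253),(1,1,.058,347,288),(1,1,0,335,448),(1,-1,0,112,417),(-1,1,.058,386,135)]
obs=[(a,b,z,*unz((x,y),(345,230),10.5)) for a,b,z,x,y in pts]
print(fitjar(S,obs,[.52,.18,.07,-.09],.0745))
E
```

```text
(array([ 0.5207,  0.183 , -0.4911, -0.0556]), array([-0.19, -0.04,  0.58,  0.38,  0.41,  0.89, -1.38,  0.08,  0.56,
       -1.48]), array([0.0016, 0.0013, 0.    , 0.0361]))
```

```bash
python3 -m jog '[[0,0.7,0.1,5,0],[0,0,0,8,0],[0,0,0,8,0],[0,0,0,6,0],[0,0,0,2,0],[0,0,0,0,0]]'
python3 st.py .5197 .1824 .085
python3 - <<'E'
from h import *
import cv2
S=cam('scene')['img']
cv2.imwrite('pics/b3s.png',S)
im=cv2.resize(S[235:305,335:400],None,fx=8.5,fy=8.5,interpolation=cv2.INTER_CUBIC)
cv2.imwrite('pics/b3.png',np.clip(im*1.6,0,255).astype(np.uint8))
E
```

```text
time_s: 10.15
tcp_pos: [0.5201, 0.183, 0.1224]
ee_rot: [[0.436, 0.9, -0.001], [0.9, -0.436, -0.0], [-0.001, -0.001, -1.0]]
contact_force: [0.4, -0.3, -4.1]
gripper_width: 0.0563
t 10.15 tcp [0.5201 0.183  0.1224] yhead -0.4509 zaxis [-9.e-04 -5.e-04 -1.e+00] w 0.0563 F [ 0.4 -0.3 -4.1] M [-0.08  0.07  0.04] j [-0.77  0.38  0.46  1.94 -0.22  0.87 -0.66]
tool delta mm [-0.7 -0.1 37.4]
```

View pics/b3.png

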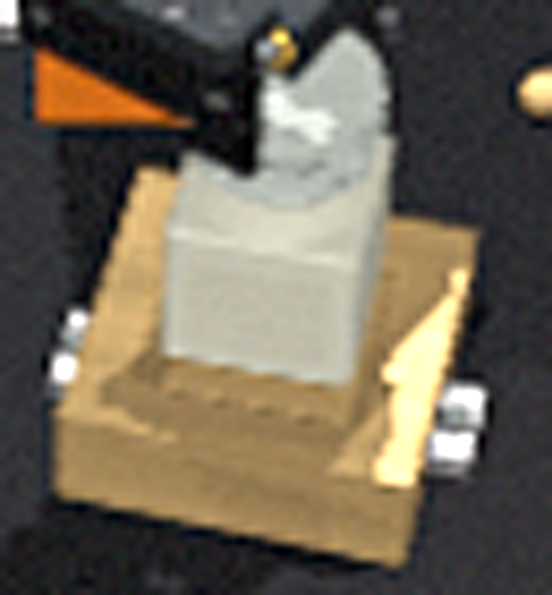

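```bash
python3 -m jog '[[0,-0.5,0,3,0.03],[0,0,0,4,0],[0,0,0,4,0],[0,0,0,2,0],[0,0,0,0,0]]'
python3 st.py .5197 .1824 .085
python3 -m jog '[[0,0,0,3,0],[0,0,0,3,0],[0,0,0,3,0],[0,0,0,0,0]]'
python3 st.py .5197 .1824 .085
```

```text
time_s: 10.7
tcp_pos: [0.5199, 0.1827, 0.1095]
ee_rot: [[0.463, 0.887, -0.001], [0.887, -0.463, -0.0], [-0.001, -0.001, -1.0]]
contact_force: [0.1, -0.4, -4.6]
gripper_width: 0.0563
t 10.7 tcp [0.5199 0.1827 0.1095] yhead -0.4809 zaxis [-8.e-04 -3.e-04 -1.e+00] w 0.0563 F [ 0.1 -0.4 -4.6] M [-0.13  0.12 -0.04] j [-0.77  0.4   0.46  1.95 -0.23  0.84 -0.67]
tool delta mm [-0.3 -0.  24.5]
time_s: 11.1
tcp_pos: [0.5198, 0.1826, 0.1004]
ee_rot: [[0.463, 0.887, -0.001], [0.887, -0.463, -0.0], [-0.001, -0.001, -1.0]]
contact_force: [-0.4, -0.7, -4.4]
gripper_width: 0.0564
t 11.1 tcp [0.5198 0.1826 0.1004] yhead -0.481 zaxis [-1.e-03 -3.e-04 -1.e+00] w 0.0564 F [-0.4 -0.7 -4.4] M [-0.06  0.16  0.05] j [-0.77  0.41  0.45  1.96 -0.24  0.82 -0.66]
tool delta mm [-0.2  0.  15.4]
```

```bash
python3 -m jog '[[0,0,0,4,0],[0,0,0,4,0],[0,0,0,4,0],[0,0,0,1.5,0],[0,0,0,0,0]]'
python3 st.py .5197 .1824 .085
python3 -m jog '[[0,0,0,1,0],[0,0,0,1,0],[0,0,0,0,0]]'
python3 st.py .5197 .1824 .085
```

```text
time_s: 11.6
tcp_pos: [0.52, 0.1826, 0.0871]
ee_rot: [[0.463, 0.887, -0.001], [0.887, -0.463, -0.0], [-0.001, -0.0, -1.0]]
contact_force: [0.6, 0.3, -4.9]
gripper_width: 0.056
t 11.6 tcp [0.52   0.1826 0.0871] yhead -0.481 zaxis [-7.e-04 -3.e-04 -1.e+00] w 0.056 F [ 0.6  0.3 -4.9] M [-0.1   0.11  0.05] j [-0.76  0.43  0.44  1.97 -0.25  0.8  -0.65]
tool delta mm [-0.3 -0.1  2.1]
time_s: 11.9
tcp_pos: [0.5209, 0.183, 0.086]
ee_rot: [[0.463, 0.887, 0.001], [0.887, -0.463, 0.001], [0.001, 0.001, -1.0]]
contact_force: [0.0, -0.8, -2.9]
gripper_width: 0.0562
t 11.9 tcp [0.5209 0.183  0.086 ] yhead -0.481 zaxis [ 1.3e-03  8.0e-04 -1.0e+00] w 0.0562 F [ 0.  -0.8 -2.9] M [-0.03  0.04 -0.  ] j [-0.76  0.43  0.44  1.97 -0.26  0.79 -0.65]
tool delta mm [-1.  -0.8  1. ]
```

```bash
python3 -m jog '[[0,0,0,1,0],[0,0,0,0,0],[0,0,0,0,0]]'
python3 st.py .5197 .1824 .085
python3 - <<'E'
from h import *
import cv2
S=cam('scene')['img']
cv2.imwrite('pics/b4s.png',S)
im=cv2.resize(S[235:305,335:400],None,fx=8.5,fy=8.5,interpolation=cv2.INTER_CUBIC)
cv2.imwrite('pics/b4.png',np.clip(im*1.6,0,255).astype(np.uint8))
E
```

```text
time_s: 12.2
tcp_pos: [0.5208, 0.1829, 0.0849]
ee_rot: [[0.463, 0.887, 0.001], [0.887, -0.463, 0.001], [0.001, 0.001, -1.0]]
contact_force: [0.4, -0.3, 1.9]
gripper_width: 0.0562
t 12.2 tcp [0.5208 0.1829 0.0849] yhead -0.4811 zaxis [ 1.3e-03  6.0e-04 -1.0e+00] w 0.0562 F [ 0.4 -0.3  1.9] M [-0.11  0.    0.02] j [-0.76  0.43  0.44  1.97 -0.26  0.79 -0.65]
tool delta mm [-0.9 -0.8 -0.1]
```

View pics/b4.png

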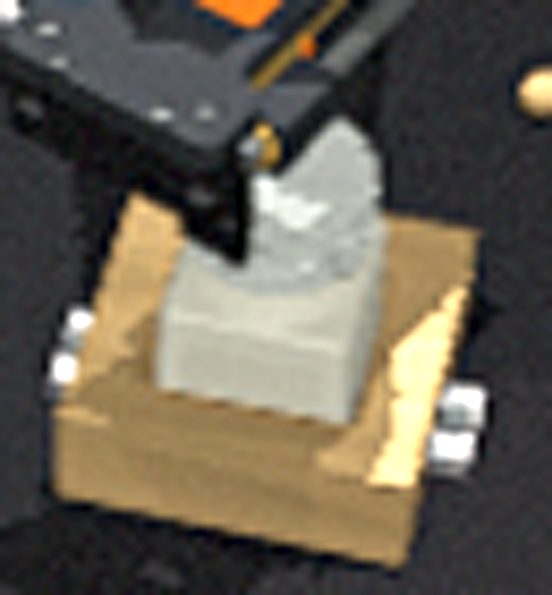

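```bash
python3 -m jog '[[0,0,0,0,0],[0,0,0,0,-0.05],[0,0,0,0,-0.1],[0,0,0,0,-0.1]]' 60
python3 st.py
python3 -m jog '[[0,0,0,0,-0.1],[0,0,0,0,-0.1],[0,0,0,0,-0.1],[0,0,0,0,-0.1],[0,0,0,0,-0.1],[0,0,0,0,-0.1],[0,0,0,0,-0.1]]'
python3 st.py .5197 .1824 .085
```

```text
time_s: 12.65
tcp_pos: [0.5207, 0.1828, 0.0849]
ee_rot: [[0.227, 0.974, 0.001], [0.974, -0.227, 0.001], [0.001, 0.001, -1.0]]
contact_force: [0.8, 0.6, 2.3]
gripper_width: 0.0562
t 12.65 tcp [0.5207 0.1828 0.0849] yhead -0.2293 zaxis [ 9.e-04  9.e-04 -1.e+00] w 0.0562 F [0.8 0.6 2.3] M [-0.06  0.05 -0.52] j [-0.71  0.43  0.38  1.97 -0.22  0.79 -0.44]
time_s: 13.35
tcp_pos: [0.5207, 0.1828, 0.0849]
ee_rot: [[-0.453, 0.891, 0.001], [0.891, 0.453, 0.001], [0.001, 0.001, -1.0]]
contact_force: [0.6, -0.8, 1.4]
gripper_width: 0.0562
t 13.35 tcp [0.5207 0.1828 0.0849] yhead 0.4705 zaxis [ 9.0e-04  1.1e-03 -1.0e+00] w 0.0562 F [ 0.6 -0.8  1.4] M [-0.01  0.02 -0.49] j [-0.57  0.41  0.2   1.96 -0.12  0.78  0.17]
tool delta mm [ 0.1 -1.1 -0.1]
```

```bash
python3 -m jog '[[0,0,0,0,-0.1],[0,0,0,0,-0.1],[0,0,0,0,-0.1],[0,0,0,0,-0.1],[0,0,0,0,-0.1],[0,0,0,0,0],[0,0,0,0,0]]'
python3 st.py .5197 .1824 .085
python3 - <<'E'
from h import *
import cv2
S=cam('scene')['img']
cv2.imwrite('pics/c1.png',np.clip(cv2.resize(S[225:305,325:410],None,fx=7,fy=7,interpolation=cv2.INTER_CUBIC)*1.6,0,255).astype(np.uint8))
E
```

```text
time_s: 14.05
tcp_pos: [0.5208, 0.1827, 0.0849]
ee_rot: [[-0.823, 0.568, 0.001], [0.568, 0.823, 0.001], [-0.001, 0.001, -1.0]]
contact_force: [0.5, 0.5, 3.5]
gripper_width: 0.0559
t 14.05 tcp [0.5208 0.1827 0.0849] yhead 0.9665 zaxis [ 1.2e-03  6.0e-04 -1.0e+00] w 0.0559 F [0.5 0.5 3.5] M [-0.04 -0.11 -0.16] j [-0.48  0.41  0.08  1.95 -0.05  0.78  0.6 ]
tool delta mm [ 0.7 -0.9 -0.1]
```

View pics/c1.png

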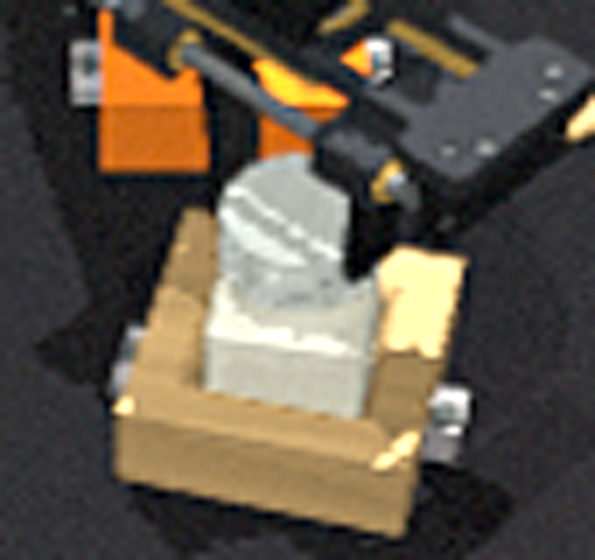

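```bash
python3 -m jog '[[0,0,0,-1,0],[0,0,0,-1,0],[0,0,0,-1,0],[0,0,0,-1,0],[0,0,0,0,0]]'
python3 st.py .5197 .1824 .085
```

```text
time_s: 14.6
tcp_pos: [0.5196, 0.1827, 0.0882]
ee_rot: [[-0.825, 0.566, -0.001], [0.566, 0.825, -0.0], [0.001, -0.001, -1.0]]
contact_force: [0.7, 0.5, -3.9]
gripper_width: 0.0563
t 14.6 tcp [0.5196 0.1827 0.0882] yhead 0.9696 zaxis [-1.3e-03 -5.0e-04 -1.0e+00] w 0.0563 F [ 0.7  0.5 -3.9] M [ 0.16 -0.24 -0.13] j [-0.48  0.4   0.08  1.95 -0.05  0.79  0.6 ]
tool delta mm [-0.3 -0.2  3.2]
```

```bash
python3 - <<'E'
from h import *
import cv2
S=cam('scene')['img']
cv2.imwrite('pics/c2.png',np.clip(cv2.resize(S[225:305,325:410],None,fx=7,fy=7,interpolation=cv2.INTER_CUBIC)*1.6,0,255).astype(np.uint8))
E
python3 st.py
```

```text
t 14.65 tcp [0.5197 0.1826 0.0883] yhead 0.9695 zaxis [-1.1e-03 -4.0e-04 -1.0e+00] w 0.056 F [ 0.9 -0.1 -4. ] M [ 0.14 -0.15 -0.09] j [-0.48  0.4   0.08  1.95 -0.05  0.79  0.6 ]
```

View pics/c2.png

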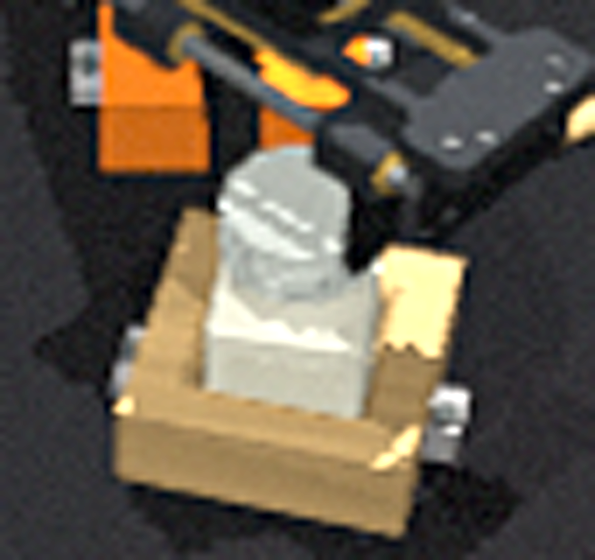

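```bash
python3 -m jog '[[0,0,0,-1,0],[0,0,0,-1.5,0],[0,0,0,-1.5,0],[0,0,0,-1,0],[0,0,0,0,0]]'
python3 st.py .5197 .1824 .085
python3 - <<'E'
from h import *
import cv2
S=cam('scene')['img']
cv2.imwrite('pics/c3.png',np.clip(cv2.resize(S[225:305,325:410],None,fx=7,fy=7,interpolation=cv2.INTER_CUBIC)*1.6,0,255).astype(np.uint8))
E
```

```text
time_s: 15.15
tcp_pos: [0.5205, 0.1828, 0.0939]
ee_rot: [[-0.824, 0.566, 0.001], [0.566, 0.824, 0.0], [-0.0, 0.001, -1.0]]
contact_force: [0.7, -0.4, -0.5]
gripper_width: 0.056
t 15.15 tcp [0.5205 0.1828 0.0939] yhead 0.9691 zaxis [ 8.e-04  4.e-04 -1.e+00] w 0.056 F [ 0.7 -0.4 -0.5] M [ 0.09 -0.22  0.02] j [-0.48  0.4   0.08  1.95 -0.05  0.8   0.6 ]
tool delta mm [ 0.4 -0.8  8.9]
```

View pics/c3.png

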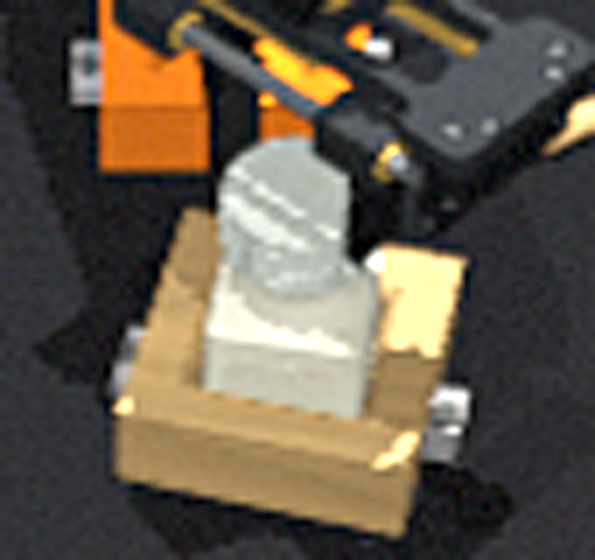

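```bash
python3 -m jog '[[0,0,0,-3,0],[0,0,0,-6,0],[0,0,0,-8,0],[0,0,0,-9,0],[0,0,0,-8,0],[0,0,0,-4,0],[0,0,0,-1,0],[0,0,0,0,0]]'
python3 st.py .5197 .1824 .085
python3 - <<'E'
from h import *
import cv2
S=cam('scene')['img']
cv2.imwrite('pics/c4.png',np.clip(cv2.resize(S[205:305,325:410],None,fx=6,fy=6,interpolation=cv2.INTER_CUBIC)*1.6,0,255).astype(np.uint8))
cv2.imwrite('pics/c5.png',S)
E
python3 -m jog '[[0,0,0,0,0],[0,0,0,0,0]]'; python3 st.py
```

```text
time_s: 16.0
tcp_pos: [0.5201, 0.1827, 0.1326]
ee_rot: [[-0.824, 0.566, 0.0], [0.566, 0.824, 0.0], [0.0, 0.0, -1.0]]
contact_force: [0.1, -0.2, -0.7]
gripper_width: 0.056
t 16.0 tcp [0.5201 0.1827 0.1326] yhead 0.969 zaxis [ 1.e-04  2.e-04 -1.e+00] w 0.056 F [ 0.1 -0.2 -0.7] M [0.02 0.05 0.02] j [-0.49  0.35  0.09  1.91 -0.04  0.88  0.59]
tool delta mm [ 0.2 -0.5 47.6]
time_s: 16.25
tcp_pos: [0.5199, 0.1826, 0.1321]
ee_rot: [[-0.824, 0.566, -0.001], [0.566, 0.824, -0.0], [0.0, -0.001, -1.0]]
contact_force: [0.4, -0.1, -0.9]
gripper_width: 0.0558
t 16.25 tcp [0.5199 0.1826 0.1321] yhead 0.969 zaxis [-7.e-04 -2.e-04 -1.e+00] w 0.0558 F [ 0.4 -0.1 -0.9] M [-0.11  0.03  0.02] j [-0.49  0.35  0.09  1.91 -0.04  0.88  0.59]
```

View pics/c4.png

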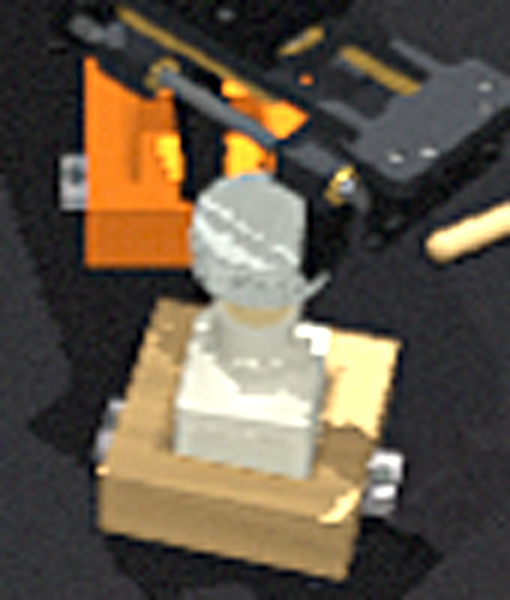

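View pics/c5.png

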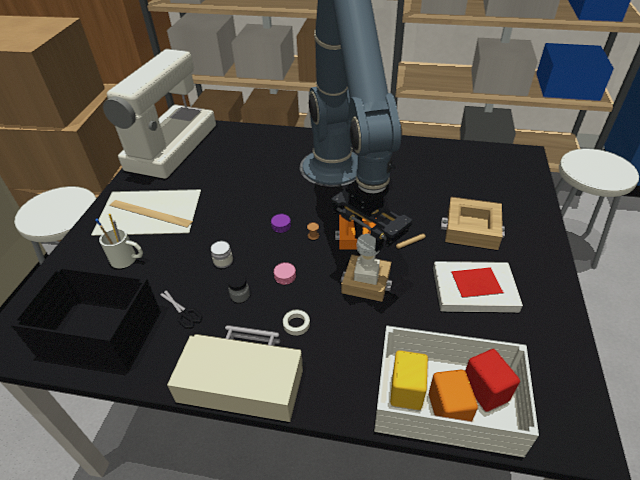

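The pictures show the cap held clear above the open neck (mouth at about (367,257) in the scene picture). The jar is unmoved in the brace and the bystanders are in place, so I'm handing in.

```bash
python3 -c "
from plant import close_job
print(close_job())"; python3 st.py
```

```text
the job is handed in; nothing more can be done
None
the job is handed in; nothing more can be done
```

I seated the jar in the small wooden brace, unscrewed the cap and handed in at 16.3 s, still holding the cap above the open jar. The hand-in reports no verdict, so what follows is from my own checks.

- **Seating:** I lowered the jar until the floor took the load. The vertical force went from -4.9 N to +1.9 N, with the TCP at 0.085 m, the height I expected for full depth.
- **Unscrewing:** I turned the tool 1.45 rad counterclockwise in all. Resistance was about 0.5 N m, and I saw no sign of slipping. Allowing about 0.1 rad for the jar's play, the thread should be near 1.35 rad, but I could not measure it directly.
- **Final state:**
  - The cap was lifted about 47 mm, which puts its lower edge about 24 mm above the rim.
  - It is level and within about 1 mm of the axis I measured for the brace.
  - The grip is set to 60 N, with the fingers 56 mm apart. The outside force is under 1 N.
  - The last picture shows the jar still in the well, and I saw no change in the bystanders by eye.

Three things disagreed along the way:
- **Fingertip height:** in the pictures the fingertips looked 15 to 25 mm higher than the stated geometry. I took the cap about 6 mm lower than first planned.
- **Jar angle:** my estimates differed by about 0.05 rad. I corrected by 0.03 rad, and the jar went in without catching.
- **Lift-off drag:** the first 3 mm of lift showed a pull of -3.9 N, close to the jar's weight. The picture showed the jar unmoved, and the pull fell to -0.5 N by about 9 mm, so I took it for skirt friction.

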